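# Turn the degreased cover plate over into the clean bay

## Task

The aluminium cover plate in the near bay of the degreasing board has its upper face wiped clean for bonding, so nothing but the turning knife may touch it: keep the hand and fingers off. Take the knife by its handle, rest the blade lightly on the bay floor, ease it under the plate between the grey bearer strips and, with a turn of the wrist, tip the plate over the dividing rail (do not toss it) so that it ends wiped face down, lying flat on the strips of the clean far bay; if it hangs up on the rail, nudge it home with the blade, never forcing anything. Then lay the knife back on the desk, clear of the board, and leave the other things where they are.

Things in the scene. Friction and masses are not known exactly. Their poses are not given: they have to be found in the camera images.
- board: Degreasing board, fixed: black plastic slab on rubber feet, 235 mm long (its x), 124 mm wide (y), with two bays one behind the other. Origin: centre of its underside, on the desk; x points from the open near end over the dividing rail to the end stop, z up. Bay floors at z 20 mm. Aluminium cheeks along both sides: inner faces at y +/-53.5 mm, tops at z 32 mm
- near_end (a point): middle of the open near end (board x -117.5 mm), at bay floor height (z 20 mm), where the blade can go in along the board's x; axes as the board's
- near_bay (a point): centre of the near bay (board x -54 mm), at the top of its bearer strips (z 23 mm). Two grey strips run along x at y +/-(36..46) mm and stand 3 mm above the bay floor; between them is a gap 72 mm wide and 3 mm high under the plate
- rail_top (a point): middle of the top of the dividing rail, an 8 mm wide aluminium bar across the board at x -4..+4 mm; its top is 12 mm above the bay floor and 9 mm above the strips (z 32 mm)
- far_bay (a point): centre of the far, clean bay (board x +54 mm), at the top of its two bearer strips (z 23 mm, same strips as the near bay). The bay is 100 mm long, from the rail (x 4 mm) to the end stop (x 104..112 mm, top z 42 mm); axes as the board's
- cover_plate: Loose aluminium plate, 90 mm along x, 98 mm along y, 5 mm thick, rounded edges (2.5 mm radius), 0.09 to 0.16 kg. Starts on the near bay's strips, square to the board, leading edge 1.5 to 8.5 mm short of the rail. Origin: centre of the face that starts downwards (four wide countersinks and a ring mark; the wiped face has four small holes). z points up at the start, must point down at the end
- plate_mid (a point): middle of the cover plate, 2.5 mm inside it
- knife: Loose cranked turning knife (spatula) lying flat on the desk, 0.13 kg. Wooden handle 100 mm long, 20 wide, 24 high. Origin: underside, below the place to grip, 80 mm from the handle's tail; x points along the handle to the blade, z up. Blade underside level with the handle's; blade 58 mm long, 54 wide, 1.8 thick, front edge at x +105 mm. Shank springy: the front edge gives 1 mm per 2 N
- knife_tip (a point): middle of the blade's front edge, on its underside (knife x +105 mm, z 0); it moves with the springy blade, and the knife can pivot some degrees in the fingers under load, so the edge's height must be felt
- spray_can: bystander: aerosol can with a green cap, 52 mm across, 171 mm tall, standing behind the far bay; origin in the centre of its foot
- tape_measure: bystander: yellow tape measure, 66x89x35 mm, in front of the far bay; origin in the centre of its underside
- box_small: bystander: small white carton, 60x45x26 mm, behind the near end of the board; origin in the centre of its underside

How it is judged:
On the way, in this order (a step that is already met when the one before it is completed fails the run):
1. the plate's near edge has been raised (angle between cover_plate's own z axis and vertical above 0.26 rad), for 0.05 s.
2. the plate has gone past upright (angle between cover_plate's own z axis and vertical above 1.8 rad), for 0.05 s.
At the end, for the whole second after the job is handed in: The cover plate lies still, turned over (wiped face down) and flat to within 3 degrees on the bearer strips of the far bay, its middle within 11 mm along and 8 mm across of the bay's centre and no more than 1.5 mm above its seat; the knife lies still on the desk, touching neither board nor plate (angle between cover_plate's own z axis and vertical above 3.09 rad and x of plate_mid in the frame of far_bay between -0.011 and 0.011 m and y of plate_mid in the frame of far_bay between -0.008 and 0.008 m and z of plate_mid in the frame of far_bay below 0.004 m and linear speed of cover_plate below 0.01 m/s and height (world z) of each of knife, knife_tip below 0.02 m and contact force between knife and board below 0.1 N and contact force between knife and cover_plate below 0.1 N and linear speed of knife below 0.02 m/s).
It fails at once if the hand or fingers touch the cover plate (contact force between any of the fingers, the arm and cover_plate above 0.3 N).
It fails at once if the knife is pressed on the board with more than 12 N (contact force between knife and board above 12 N).
It fails at once if the knife pushes the plate with more than 12 N (contact force between knife and cover_plate above 12 N).
It fails at once if the plate is tossed or carried up: its middle more than 130 mm above the desk (height (world z) of plate_mid above 0.13 m).
It fails at once if a bystander is moved more than 20 mm (distance of any of spray_can, tape_measure, box_small from where it was at the start of the episode above 0.02 m).
It also fails if it takes over 56 s, if anything falls off the work surface, if the arm or the gripper's body presses on something with over 40 N, if the wrist force passes 120 N, or if a joint passes its speed limit or range.

## Robot

A 6-joint arm with a two-finger parallel gripper is mounted at the origin on a cart in front of the work surface, level with it; the furniture and walls round the work are solid. World frame = base frame: x ahead of the robot, y to its left, z up, the work surface at z = 0. Lengths are in m, angles in rad, forces in N, time in s.
With the tool pointing down it reaches from about 0.3 to 0.825 m from the base axis. Payload 5.4 kg.
Tool frame: the origin (TCP) lies at the very end of the fingers, on their centre line; the grasp point (between the pads) lies 19 mm behind it; z points along the fingers, y is the line along which they close (so a half turn about z gives the same grasp; the last joint's range is limited). The gripper opens to 92 mm and grips with 3 to 60 N. Pads are 20 mm wide; open, the fingers measure 128 mm over their backs; the gripper's body (75 mm by 189 mm) begins 69 mm behind the grasp point.
Start: joints at [-0.21, 0.158, 1.597, -0, 1.386, -0.21], TCP at [0.575, -0, 0.215] pointing down, gripper open.
Joint ranges: [-2.91, 2.91], [-0.94, 2.29], [0.18, 2.7], [-1.29, 4.43], [0.17, 2.64], [-3, 3]. Speed limits (rad/s): [2.57, 2.57, 3.14, 3.14, 3.14, 3.14].

## Interface

Orientations are given as a unit quaternion [w, x, y, z].
In Python, from cell import get_state, imaging, bot gives the robot as it stands.
- The arm moves only by the tool send_rows, never from a script. Its argument "steps" is one flat list of numbers, 5 for each row, row after row: the shift along the tool's x, y, z in mm, then the turn about the tool's z in rad, then the opening, from 0 (shut) to 1 (fully open). A call has 1 to 10 rows; each row shifts and turns the commanded pose from where the row before left it, along the tool's axes as they then stand; what a row does not reach is not made up. A row lasts 1/8 s, in which the tool goes at most 62.5 mm and 10.7 degrees, less where a joint would pass 70% of its speed; a pose out of reach is approached as far as the arm can. A call is refused whole if a number of a shift passes 62.5 or a number of a turn 0.188, either way. A call with a gripper value outside its range is refused whole. The fingers move at their own pace and stop on an object; "squeeze" is the grip in N (left out, the last holds). Time passes only in rows, so rows that do not move let the fingers close. It gives the time, the measured TCP pose, the force, the opening and the grip force at its end, in the units of the state.
- get_state(): the state, without advancing time (a new reading comes with each control period).
- imaging.capture(name): name is "scene" or "side" or "wrist"; returns the picture (420x560x3 uint8, red, green, blue); there is no depth.
- imaging.camera_info(name): a dict with "camera_matrix" (3x3 intrinsics, pixels), "xyz" and "attitude" of the camera in the world. Camera axes: x right, y down, z forward; pixel columns grow to the right and rows downward; lengths in m; the calibration is good to about 2 mm. A picture is of the moment at which its call begins: read the wrist's pose just before it. camera_info takes no time and is no camera call; for the wrist camera it gives the pose at the moment of the call.
- bot.sign_off(): hands the job in; it is judged then, once.
The state is a dict: "time_s": time; "joint_positions": joint angles; "joint_vel": joint speeds; "joint_efforts": joint torques, N m; "ee_pos": TCP position; "ee_rot": TCP orientation; "force": force on the tool from outside, world axes, zero at the start; "wrist_torque": the same for the moment, N m; "grip_width": finger opening in m; "grip_force": force on a finger pad.
Only numpy, scipy, OpenCV 4.12 (cv2) and the standard library are available. Lean on these libraries where they do the work, as an engineer would, in place of code of your own. Each camera call takes 0.05 s, during which the arm holds its last target. There are 200 camera calls.

## Working session

There is one attempt and no reset: what is moved stays moved. The work goes in short steps, Python scripts to look and compute and a tool call to move; the robot and the scene stay as the last step left them, time stands still between calls to the robot, and variables do not carry over. Pictures are saved under pics/ and viewed, at most 10 in all, crops included, and the job is handed in when it is done.

Besides the shell and the picture viewer there is one more tool, called after ">>>" by a JSON object that holds its "name" and its "arguments". send_rows: Moves the arm, as the interface text tells. Its arguments: {"type":"object","properties":{"steps":{"type":"array","items":{"type":"number"}},"squeeze":{"type":"number"}},"required":["steps"]}

```bash
ls; mkdir -p pics
python3 - <<'E'
from cell import get_state, imaging, bot
import cv2
s=get_state();print({k:s[k] for k in('time_s','ee_pos','ee_rot','force','grip_width')})
ims=[]
for n in('scene','side','wrist'):
    i=imaging.camera_info(n);print(n,i)
    im=imaging.capture(n);cv2.imwrite(f'pics/{n}0.png',cv2.cvtColor(im,cv2.COLOR_RGB2BGR))
E
```

```text
pics
{'time_s': 0.0, 'ee_pos': array([5.74392326e-01, 9.51257951e-05, 2.13639259e-01]), 'ee_rot': array([-7.74239069e-04,  7.07129968e-01,  7.07082992e-01, -5.01128614e-04]), 'force': array([ 0.69699723, -0.0802987 ,  0.42449481]), 'grip_width': 0.09201389123019604}
scene {'camera_matrix': array([[456.92500253,   0.        , 278.15125273],
       [  0.        , 456.92500253, 205.64227772],
       [  0.        ,   0.        ,   1.        ]]), 'xyz': array([ 0.02392475, -0.59957417,  0.69341702]), 'attitude': array([-0.43420407,  0.85136494, -0.26216823,  0.13383712])}
side {'camera_matrix': array([[433.25538586,   0.        , 274.01933174],
       [  0.        , 433.25538586, 200.05695142],
       [  0.        ,   0.        ,   1.        ]]), 'xyz': array([ 0.15870382, -0.55560499,  0.5435567 ]), 'attitude': array([-0.46606118,  0.84900267, -0.22260621,  0.11148057])}
wrist {'camera_matrix': array([[341.11205677,   0.        , 279.10537888],
       [  0.        , 341.11205677, 207.56099861],
       [  0.        ,   0.        ,   1.        ]]), 'xyz': array([0.57607941, 0.0715622 , 0.38205402]), 'attitude': array([ 1.30313198e-01,  9.91472318e-01, -2.05893888e-04, -1.03444567e-03])}
```

View pics/scene0.png

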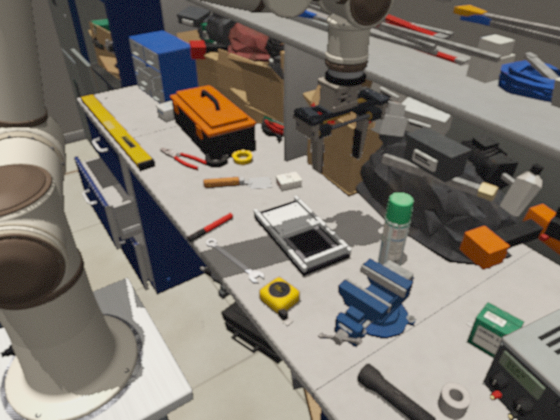

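View pics/side0.png

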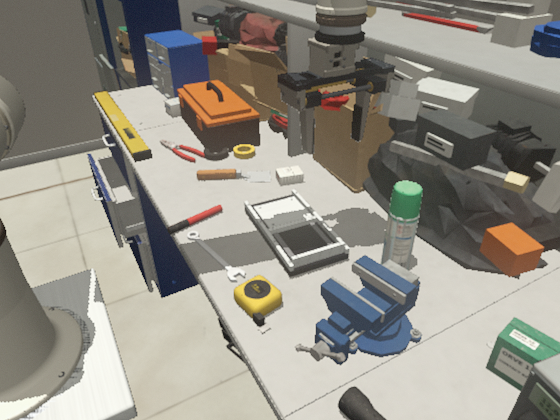

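The knife is at side (235,175), the board near end at (270,205), far end at (320,262). Spray can, tape and carton are visible around the board.

View pics/wrist0.png

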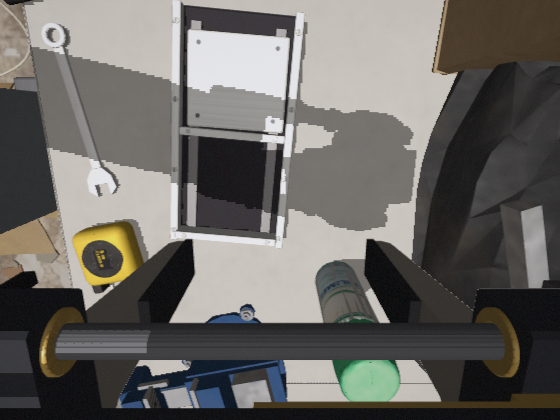

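```bash
cat > h.py <<'E'
import numpy as np,cv2
from scipy.spatial.transform import Rotation as R
from cell import get_state, imaging, bot
def rot(q): return R.from_quat([q[1],q[2],q[3],q[0]])
def ray(i,px,z):
    K=i['camera_matrix'];d=rot(i['attitude']).apply(np.linalg.inv(K)@np.array([px[0],px[1],1.]))
    c=np.array(i['xyz']);return c+d*(z-c[2])/d[2]
def proj(i,P):
    p=rot(i['attitude']).inv().apply(np.atleast_2d(P)-i['xyz'])@i['camera_matrix'].T
    return p[:,:2]/p[:,2:]
E
python3 - <<'E'
from h import *
for n,pts in (('scene',[(207,182),(270,184),(285,205),(322,262)]),('side',[(200,174),(270,178),(275,202),(320,262)])):
    i=imaging.camera_info(n)
    for p in pts: print(n,p,ray(i,p,0.02).round(3))
E
```

```text
scene (207, 182) [0.449 0.366 0.02 ]
scene (270, 184) [0.584 0.262 0.02 ]
scene (285, 205) [0.562 0.161 0.02 ]
scene (322, 262) [ 0.508 -0.055  0.02 ]
side (200, 174) [0.442 0.36  0.02 ]
side (270, 178) [0.582 0.254 0.02 ]
side (275, 202) [0.541 0.155 0.02 ]
side (320, 262) [ 0.515 -0.063  0.02 ]
```

Wrist view: image down = world −y, right = +x. The board runs vertically: near end at the top (y≈10), rail at y≈133, end stop at y≈238. The knife is out of view to +y, so I move over it.

>>> {"name": "send_rows", "arguments": {"steps": [50,-10,0,0,1,50,-10,0,0,1,50,-10,0,0,1,40,-10,0,0,1,0,0,0,0,1,0,0,0,0,1]}}

```text
time_s: 0.9
ee_pos: [0.535, 0.1894, 0.2143]
ee_rot: [0.0, 0.707, 0.707, -0.0]
force: [-0.1, -0.1, 0.5]
grip_width: 0.0921
grip_force: 0.0
```

Run:
```python
from h import *
import json
s=get_state();print(s['time_s'],s['ee_pos'],s['ee_rot'])
i=imaging.camera_info('wrist');im=imaging.capture('wrist')
json.dump({k:np.array(v).tolist() for k,v in i.items()},open('w1.json','w'))
cv2.imwrite('pics/w1.png',im[:,:,::-1])
```

```text
0.9 [0.53500545 0.18944116 0.21433519] [ 6.97399665e-05  7.07103774e-01  7.07109713e-01 -3.19460029e-04]
```

View pics/w1.png

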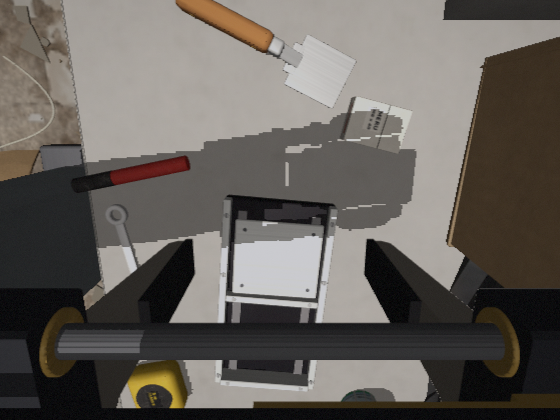

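Wrist view: the orange handle runs (178,3)–(272,47). The blade corners are (308,36), (356,66), (333,107), (284,78). The board's near corners are (226,197) and (336,206), the far ones (217,385) and (314,388). The plate spans (240,222)–(322,300), the rail is at y≈298 and the carton at (378,124).

Run:
```python
from h import *
import json
i=json.load(open('w1.json'));im=cv2.imread('pics/w1.png')
hsv=cv2.cvtColor(im,cv2.COLOR_BGR2HSV)
m=cv2.inRange(hsv,(5,120,60),(20,255,255));m[70:]=0;m[:,:170]=0;m[:,300:]=0
m=cv2.morphologyEx(m,cv2.MORPH_OPEN,np.ones((3,3)))
c=max(cv2.findContours(m,0,1)[0],key=cv2.contourArea)
P=np.array([ray(i,p[0],0.014) for p in c]);r=cv2.minAreaRect((P[:,:2]*1000).astype(np.float32));print('handle rect mm',r,cv2.boxPoints(r).round(1).tolist())
g=cv2.cvtColor(im,cv2.COLOR_BGR2GRAY)
def sub(pts): 
    a=np.array(pts,np.float32).reshape(-1,1,2);cv2.cornerSubPix(g,a,(4,4),(-1,-1),(3,30,.01));return a[:,0]
b=sub([(308,36),(356,66),(333,107),(284,78)]);B=np.array([ray(i,p,0.0018) for p in b]);print(b.round(1).tolist());print('blade',B.round(4).tolist())
f=(B[1]+B[2])/2;rr=(B[0]+B[3])/2;print('tip',f,'heading',np.degrees(np.arctan2(*(f-rr)[1::-1])),np.linalg.norm(f-rr),np.linalg.norm(B[1]-B[2]))
q=[(226,197),(336,206),(314,388),(217,385)]
Q=np.array([ray(i,p,0.032) for p in q]);print('board',Q.round(4).tolist())
for p in [(231,293),(327,300),(224,300),(325,306)]: print('rail',ray(i,p,0.032).round(4))
for p in [(237,222),(322,226),(320,300),(232,296)]: print('plate',ray(i,p,0.028).round(4))
x=cv2.resize(im[185:395,200:350],None,fx=2.8,fy=2.8,interpolation=2);cv2.imwrite('pics/w1c.png',x)
```

```text
handle rect mm ((482.9893798828125, 351.8619079589844), (20.73681640625, 97.44953155517578), 63.79738998413086) [[434.70001220703125, 364.1000061035156], [522.0999755859375, 321.0], [531.2999877929688, 339.70001220703125], [443.79998779296875, 382.70001220703125]]
[[307.29998779296875, 34.29999923706055], [356.0, 66.0], [330.3999938964844, 107.4000015258789], [284.0, 78.0]]
blade [[0.5649, 0.3413, 0.0018], [0.6161, 0.3112, 0.0018], [0.5911, 0.2699, 0.0018], [0.5413, 0.2995, 0.0018]]
tip [0.60361465 0.29053145 0.0018    ] heading -30.616711817257166 0.05868056743713342 0.048357149905746216
board [[0.4801, 0.1785, 0.032], [0.5966, 0.1686, 0.032], [0.5793, -0.0648, 0.032], [0.4591, -0.0603, 0.032]]
rail [0.4812 0.066  0.032 ]
rail [0.591  0.0571 0.032 ]
rail [0.4728 0.0571 0.032 ]
rail [0.589  0.0493 0.032 ]
plate [0.4903 0.1496 0.028 ]
plate [0.5829 0.145  0.028 ]
plate [0.5835 0.0547 0.028 ]
plate [0.4815 0.0599 0.028 ]
```

View pics/w1c.png

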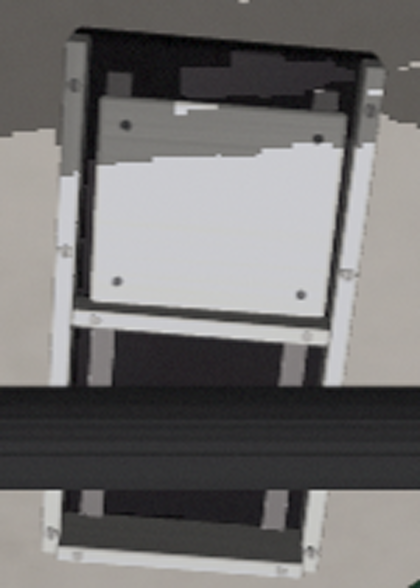

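The crop shows the plate at (100,96), (346,114), (326,316), (92,300). The rail's near edge is (75,310)–(330,332) and its far edge (72,326)–(328,345). The cheeks' outer lines run (66,36)→(43,550) and (384,62)→(315,575).

Run:
```python
from h import *
import json
i=json.load(open('w1.json'))
def w(p,z): return ray(i,(200+(p[0]+.5)/2.8-.5,185+(p[1]+.5)/2.8-.5),z)[:2]*1000
def show(n,ps,z):
    W=np.array([w(p,z) for p in ps]);print(n,W.round(1).tolist(),[round(float(np.degrees(np.arctan2(*(W[k+1]-W[k])[::-1]))),1) for k in range(len(W)-1)]);return W
pl=show('plate',[(100,96),(346,114),(326,316),(92,300)],.026);print(pl.mean(0))
r=show('rail',[(75,310),(330,332),(328,345),(72,326)],.032);print(r.mean(0))
show('cheekL',[(66,36),(43,550)],.032);show('cheekR',[(384,62),(315,575)],.032)
show('cheekLin',[(86,40),(70,380)],.032);show('cheekRin',[(360,66),(328,345)],.032)
show('screws',[(73,86),(66,250),(51,534),(312,552),(346,274),(370,111)],.032)
show('strips',[(120,75),(325,95)],.023);show('strips far',[(100,350),(92,510)],.023)
show('nearend',[(80,28),(378,55)],.02)
```

```text
plate [[488.4, 152.4], [584.6, 145.0], [579.1, 56.8], [482.1, 64.2]] [-4.4, -93.5, 175.6]
[533.53000815 104.61548752]
rail [[475.9, 63.0], [580.3, 52.9], [579.6, 46.9], [474.3, 55.7]] [-5.5, -96.2, 175.2]
[527.52336335  54.61006931]
cheekL [[477.1, 177.9], [457.0, -54.6]] [-95.0]
cheekR [[597.5, 167.7], [577.1, -67.9]] [-95.0]
cheekLin [[484.6, 176.4], [472.5, 30.5]] [-94.8]
cheekRin [[588.4, 166.2], [579.6, 46.9]] [-94.2]
screws [[479.0, 158.3], [473.3, 89.7], [460.9, -46.1], [575.4, -55.6], [586.0, 79.1], [593.0, 148.2]] [-94.7, -95.2, -4.7, 85.5, 84.2]
strips [[496.1, 160.1], [576.5, 151.9]] [-5.8]
strips far [[484.1, 39.0], [477.9, -41.3]] [-94.5]
nearend [[480.7, 178.3], [597.1, 167.4]] [-5.4]
```

>>> {"name": "send_rows", "arguments": {"steps": [49.5,-8.3,20,0,1,49.5,-8.3,20,0,1,49.5,-8.3,20,0,1,0,0,20,-0.16,1,0,0,20,-0.16,1,0,0,10,-0.16,1,0,0,10,-0.16,1,0,0,0,-0.16,1,0,0,0,-0.16,1,0,0,0,-0.146,1]}}

```text
time_s: 2.2
ee_pos: [0.511, 0.337, 0.0944]
ee_rot: [-0.0, 0.229, 0.973, -0.0]
force: [-0.4, 0.2, -0.8]
grip_width: 0.0919
grip_force: 0.0
```

Run:
```python
from h import *
s=get_state();print(s['time_s'],s['ee_pos'],s['joint_positions']);print(rot(s['ee_rot']).as_matrix().round(3))
i=imaging.camera_info('wrist');im=imaging.capture('wrist')
cv2.imwrite('pics/w2.png',im[:,:,::-1])
hsv=cv2.cvtColor(im,cv2.COLOR_RGB2HSV)
m=cv2.inRange(hsv,(5,120,60),(20,255,255));m=cv2.morphologyEx(m,cv2.MORPH_OPEN,np.ones((3,3)))
for c in cv2.findContours(m,0,1)[0]:
    if cv2.contourArea(c)<800: continue
    P=np.array([ray(i,p[0],0.014) for p in c]);r=cv2.minAreaRect((P[:,:2]*1000).astype(np.float32));print(c[:,0].min(0),c[:,0].max(0),r,cv2.boxPoints(r).round(1).tolist())
```

```text
2.2 [0.51097017 0.33704543 0.09442739] [ 3.86061266e-01  3.67044148e-01  1.59379010e+00 -2.12518669e-04
  1.18099223e+00 -7.22604377e-01]
[[-0.895  0.446 -0.   ]
 [ 0.446  0.895 -0.   ]
 [ 0.    -0.    -1.   ]]
[524 129] [559 287] ((601.9420776367188, 514.5537719726562), (24.639488220214844, 127.02980041503906), 75.45877075195312) [[537.4000244140625, 518.5999755859375], [660.2999877929688, 486.70001220703125], [666.5, 510.5], [543.5999755859375, 542.4000244140625]]
[268 102] [294 236] ((483.50067138671875, 351.7068176269531), (19.041534423828125, 99.03793334960938), 64.1346435546875) [[434.79998779296875, 364.70001220703125], [523.9000244140625, 321.5], [532.2000122070312, 338.70001220703125], [443.1000061035156, 381.8999938964844]]
```

>>> {"name": "send_rows", "arguments": {"steps": [0,0,40,0,1,0,0,35,0,1,0,0,10,0,1,0,0,5,0,1,0,0,2,0,1,0,0,0,0,0,0,0,0,0,0,0,0,0,0,0,0,0,0,0,0], "squeeze": 40}}

```text
time_s: 3.38
ee_pos: [0.5102, 0.3386, 0.0028]
ee_rot: [0.0, 0.23, 0.973, 0.0]
force: [0.5, 0.4, 0.3]
grip_width: 0.0538
grip_force: 0.0
```

>>> {"name": "send_rows", "arguments": {"steps": [0,0,0,0,0,0,0,0,0,0,0,0,0,0,0,0,0,0,0,0,0,0,0,0,0,0,0,0,0,0], "squeeze": 50}}

```text
time_s: 4.12
ee_pos: [0.5101, 0.3385, 0.0026]
ee_rot: [0.0, 0.23, 0.973, 0.0]
force: [0.5, 0.3, 0.4]
grip_width: 0.0196
grip_force: 50.0
```

>>> {"name": "send_rows", "arguments": {"steps": [0,0,-20,0,0,0,0,-40,0,0,0,0,-30,0,0,0,0,0,0.171,0,0,0,0,0.171,0,0,0,0,0.171,0,0,0,0,0.171,0,0,0,0,0.171,0,0,0,0,0.171,0,0,0,0,0.171,0]}}

```text
time_s: 5.38
ee_pos: [0.5103, 0.3386, 0.094]
ee_rot: [0.0, 0.74, 0.672, 0.0]
force: [0.3, -0.5, -1.8]
grip_width: 0.0193
grip_force: 50.0
```

>>> {"name": "send_rows", "arguments": {"steps": [-20,21,0,0,0,-20,21,0,0,0,0,0,0,0,0,0,0,0,0,0]}}

```text
time_s: 5.88
ee_pos: [0.5479, 0.2953, 0.0933]
ee_rot: [-0.0, 0.739, 0.674, 0.0]
force: [-0.7, 0.0, -1.4]
grip_width: 0.0196
grip_force: 50.0
```

Run:
```python
from h import *
import json
s=get_state();print(s['time_s'],s['ee_pos'],s['force']);M=rot(s['ee_rot']).as_matrix();print(M.round(3), np.degrees(np.arctan2(M[1,0],M[0,0])))
i=imaging.camera_info('wrist');im=imaging.capture('wrist')
json.dump({k:np.array(v).tolist() for k,v in i.items()},open('w3.json','w'))
sd=imaging.capture('side');
i2=imaging.camera_info('side')
print(proj(i2,[[.548,.294,.09],[.54,.19,.09]]))
c=cv2.resize(sd[110:310,180:380],(560,560),interpolation=2)
cv2.imwrite('pics/w3.png',im[:,:,::-1]);cv2.imwrite('pics/side3.png',sd[:,:,::-1]);
```

```text
5.875 [0.54792062 0.29528994 0.09325104] [-0.70263261  0.02167628 -1.39856368]
[[ 0.091  0.996  0.   ]
 [ 0.996 -0.091  0.   ]
 [ 0.    -0.    -1.   ]] 84.78760745208184
[[248.723529   148.91796628]
 [266.25292464 167.72720963]]
```

View pics/w3.png

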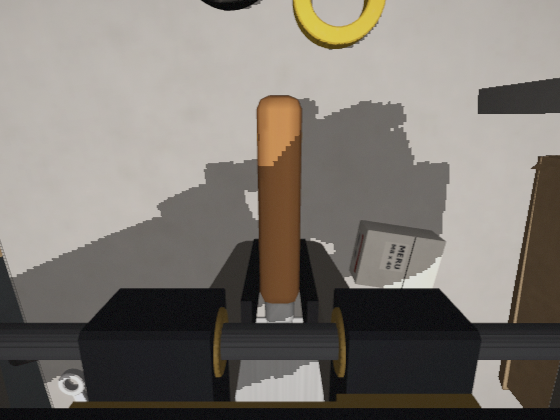

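The wrist view shows the knife centred and straight in the fingers, with the blade heading for the board. The carton at (395,255) is clear.

>>> {"name": "send_rows", "arguments": {"steps": [-9,0,20,0,0,-9,0,20,0,0,-9,0,18,0,0,0,0,6,0,0,0,0,2,0,0,0,0,1,0,0,0,0,0,0,0]}}

```text
time_s: 6.85
ee_pos: [0.5463, 0.2683, 0.0262]
ee_rot: [0.0, 0.738, 0.674, 0.001]
force: [0.1, 0.3, -1.0]
grip_width: 0.0198
grip_force: 50.0
```

Run:
```python
from h import *
s=get_state();print(s['time_s'],s['ee_pos'],s['force'],s['wrist_torque'])
sd=imaging.capture('side');c=cv2.resize(sd[120:270,200:400],(800,600),interpolation=2)
cv2.imwrite('pics/side4.png',c[:,:,::-1])
```

```text
6.85 [0.54632279 0.26829785 0.02624113] [ 0.12560396  0.29056223 -0.96425503] [0.0089191  0.0143307  0.01349862]
```

View pics/side4.png

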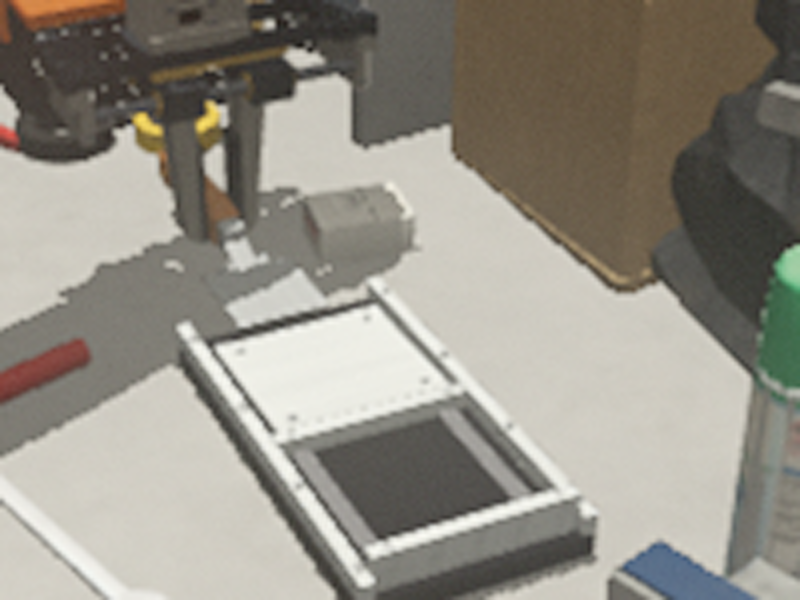

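The side view shows the blade (235,325)–(325,295) centred between the cheeks (185,335) and (375,290), just at the near end. Next I feel for the floor.

>>> {"name": "send_rows", "arguments": {"steps": [0,0,1.5,0,0,0,0,1,0,0,0,0,0,0,0]}}

```text
time_s: 7.28
ee_pos: [0.5457, 0.2679, 0.0229]
ee_rot: [-0.0, 0.739, 0.674, -0.0]
force: [-0.2, -0.0, -1.3]
grip_width: 0.0196
grip_force: 50.0
```

>>> {"name": "send_rows", "arguments": {"steps": [0,0,1,0,0,0,0,0,0,0,0,0,0,0,0]}}

```text
time_s: 7.65
ee_pos: [0.5459, 0.268, 0.0222]
ee_rot: [0.0, 0.739, 0.674, 0.0]
force: [-0.3, -0.3, -0.1]
grip_width: 0.0195
grip_force: 50.0
```

>>> {"name": "send_rows", "arguments": {"steps": [0,0,0.5,0,0,0,0,0,0,0,0,0,0,0,0]}}

```text
time_s: 8.02
ee_pos: [0.5459, 0.268, 0.0217]
ee_rot: [0.0, 0.739, 0.674, 0.0]
force: [-0.1, 1.7, 1.1]
grip_width: 0.0197
grip_force: 50.0
```

>>> {"name": "send_rows", "arguments": {"steps": [0,0,-0.5,0,0,-4,0,0,0,0,-4,0,0,0,0,-3,0,0,0,0,0,0,0,0,0]}}

```text
time_s: 8.65
ee_pos: [0.5448, 0.2564, 0.0221]
ee_rot: [0.0, 0.739, 0.674, -0.0]
force: [-0.2, -0.8, -0.4]
grip_width: 0.0194
grip_force: 50.0
```

>>> {"name": "send_rows", "arguments": {"steps": [-2,0,0,0,0,-2,0,0,0,0,0,0,0,0,0]}}

```text
time_s: 9.02
ee_pos: [0.5445, 0.2528, 0.0221]
ee_rot: [0.0, 0.739, 0.674, -0.0]
force: [0.3, 1.0, -1.3]
grip_width: 0.0196
grip_force: 50.0
```

>>> {"name": "send_rows", "arguments": {"steps": [-2,0,0,0,0,-2,0,0,0,0,0,0,0,0,0]}}

```text
time_s: 9.4
ee_pos: [0.5441, 0.2488, 0.0221]
ee_rot: [0.0, 0.739, 0.674, -0.0]
force: [0.1, 0.1, 1.2]
grip_width: 0.0195
grip_force: 50.0
```

>>> {"name": "send_rows", "arguments": {"steps": [-2,0,0,0,0,-2,0,0,0,0,0,0,0,0,0]}}

```text
time_s: 9.78
ee_pos: [0.5437, 0.2448, 0.0221]
ee_rot: [0.0, 0.739, 0.674, -0.0]
force: [0.3, 0.1, 0.2]
grip_width: 0.0196
grip_force: 50.0
```

>>> {"name": "send_rows", "arguments": {"steps": [-2,0,0,0,0,-2,0,0,0,0,0,0,0,0,0]}}

```text
time_s: 10.15
ee_pos: [0.5434, 0.2408, 0.0221]
ee_rot: [0.0, 0.739, 0.674, -0.0]
force: [-0.1, 0.0, 1.0]
grip_width: 0.0193
grip_force: 50.0
```

Run:
```python
from h import *
s=get_state();print(s['time_s'],s['ee_pos'],s['force'],s['wrist_torque'])
sd=imaging.capture('side');c=cv2.resize(sd[160:260,230:350],(720,600),interpolation=2)
cv2.imwrite('pics/side5.png',c[:,:,::-1])
```

```text
10.15 [0.54340099 0.2408075  0.02211693] [-0.13391797  0.00719478  1.04990914] [-0.08501549 -0.0167817   0.02958886]
```

View pics/side5.png

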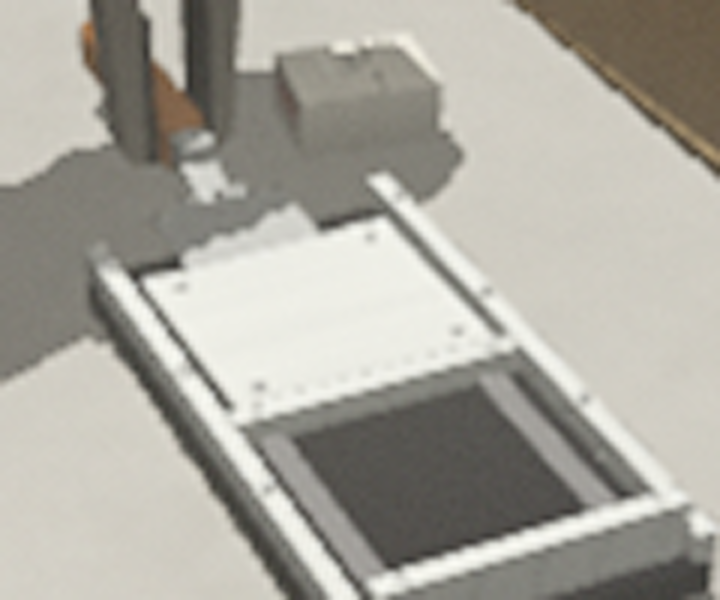

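The side view shows the blade under the plate's near edge, (182,265)–(318,232), roughly central. I slide further in.

>>> {"name": "send_rows", "arguments": {"steps": [-3,0,0,0,0,-3,0,0,0,0,-3,0,0,0,0,-3,0,0,0,0,-3,0,0,0,0,0,0,0,0,0]}}

```text
time_s: 10.95
ee_pos: [0.5421, 0.2257, 0.0222]
ee_rot: [0.0, 0.739, 0.674, -0.0]
force: [-0.4, 0.4, 1.8]
grip_width: 0.0199
grip_force: 50.0
```

>>> {"name": "send_rows", "arguments": {"steps": [0,0,-3,0,0,-0.3,0,-5,0,0,-0.6,0,-5,0,0,-1.2,0,-5,0,0,-1.5,0,-4,0,0,0,0,0,0,0]}}

```text
time_s: 11.7
ee_pos: [0.5421, 0.2225, 0.0446]
ee_rot: [0.0, 0.739, 0.674, 0.0]
force: [0.2, 0.1, -1.8]
grip_width: 0.0195
grip_force: 50.0
```

Run:
```python
from h import *
s=get_state();print(s['time_s'],s['ee_pos'],s['force'],s['wrist_torque'])
sd=imaging.capture('side');c=cv2.resize(sd[140:260,230:374],(720,600),interpolation=2)
cv2.imwrite('pics/side6.png',c[:,:,::-1])
```

```text
11.7 [0.54206931 0.22249648 0.04463169] [ 0.16204409  0.05415423 -1.82375238] [ 0.07228752 -0.04079935  0.00151066]
```

View pics/side6.png

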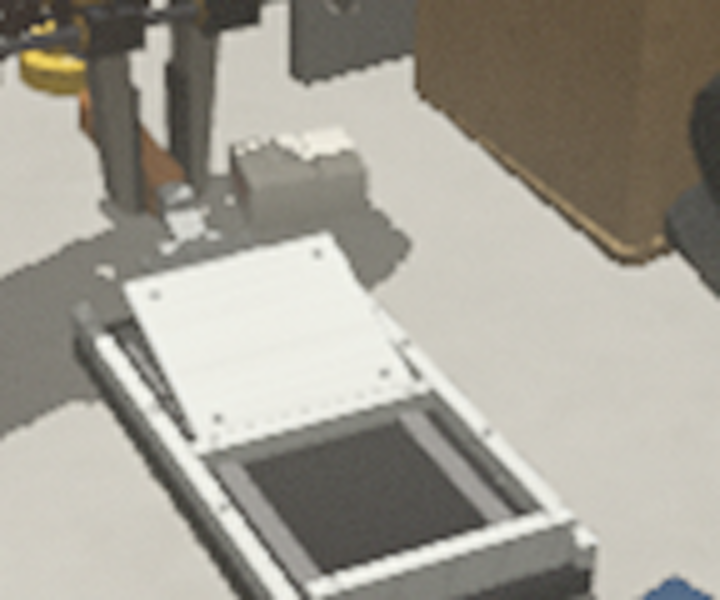

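The side view shows the plate tilted about 20°, near edge up at (125,285)–(330,235), leading edge held at the rail. I continue the arc.

>>> {"name": "send_rows", "arguments": {"steps": [-2,0,-5,0,0,-2.5,0,-4.8,0,0,-2.9,0,-4.6,0,0,-3.3,0,-4.3,0,0,-3.7,0,-4,0,0,-4,0,-3.7,0,0,0,0,0,0,0]}}

```text
time_s: 12.62
ee_pos: [0.5403, 0.2039, 0.0709]
ee_rot: [0.0, 0.739, 0.674, 0.0]
force: [0.4, 0.0, -1.5]
grip_width: 0.0193
grip_force: 50.0
```

>>> {"name": "send_rows", "arguments": {"steps": [-4.2,0,-3.3,0,0,-4.5,0,-2.9,0,0,-4.8,0,-2.5,0,0,-5,0,-2,0,0,0,0,0,0,0]}}

```text
time_s: 13.25
ee_pos: [0.5385, 0.1853, 0.0814]
ee_rot: [0.0, 0.739, 0.674, 0.0]
force: [-0.7, -0.2, -1.0]
grip_width: 0.0197
grip_force: 50.0
```

Run:
```python
from h import *
s=get_state();print(s['time_s'],s['ee_pos'],s['force'],s['wrist_torque'])
sd=imaging.capture('side');c=cv2.resize(sd[110:260,230:410],(720,600),interpolation=2)
cv2.imwrite('pics/side7.png',c[:,:,::-1])
```

```text
13.25 [0.53849215 0.18534808 0.08142721] [-0.66039066 -0.19194299 -1.02803144] [ 0.0229632   0.00490558 -0.01288197]
```

View pics/side7.png

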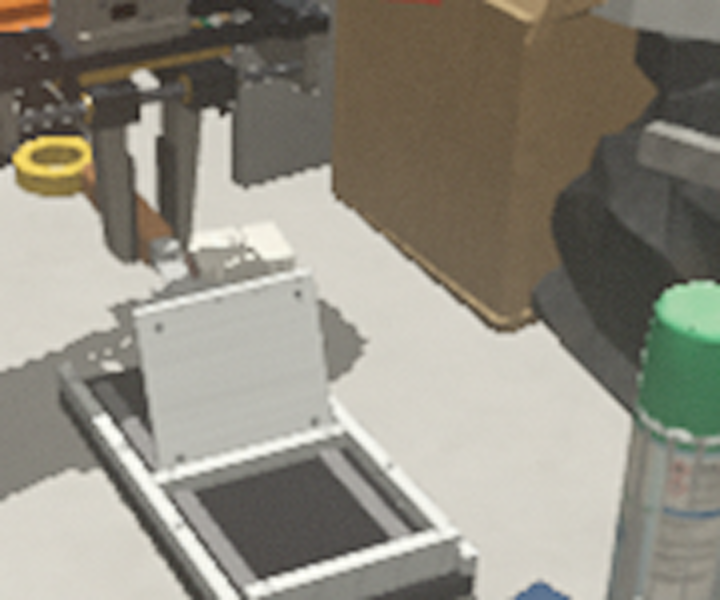

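The plate now leans at about 70°, its top edge (140,310)–(310,272), with its lower edge behind the rail. I ease it past upright.

>>> {"name": "send_rows", "arguments": {"steps": [-4,0,-1.5,0,0,-4,0,-1,0,0,-4,0,-0.6,0,0,-4,0,0,0,0,-3,0,0,0,0,-3,0,0,0,0,-3,0,0,0,0,0,0,0,0,0]}}

```text
time_s: 14.3
ee_pos: [0.5361, 0.1607, 0.0843]
ee_rot: [0.0, 0.739, 0.674, -0.0]
force: [0.2, -0.2, -1.0]
grip_width: 0.0197
grip_force: 50.0
```

Run:
```python
from h import *
s=get_state();print(s['time_s'],s['ee_pos'],s['force'],s['wrist_torque'])
sd=imaging.capture('side');c=cv2.resize(sd[110:260,230:410],(720,600),interpolation=2)
cv2.imwrite('pics/side8.png',c[:,:,::-1])
```

```text
14.3 [0.53606659 0.16066121 0.08429653] [ 0.19954457 -0.21406965 -1.01553004] [-0.02345877  0.0566502  -0.01202539]
```

View pics/side8.png

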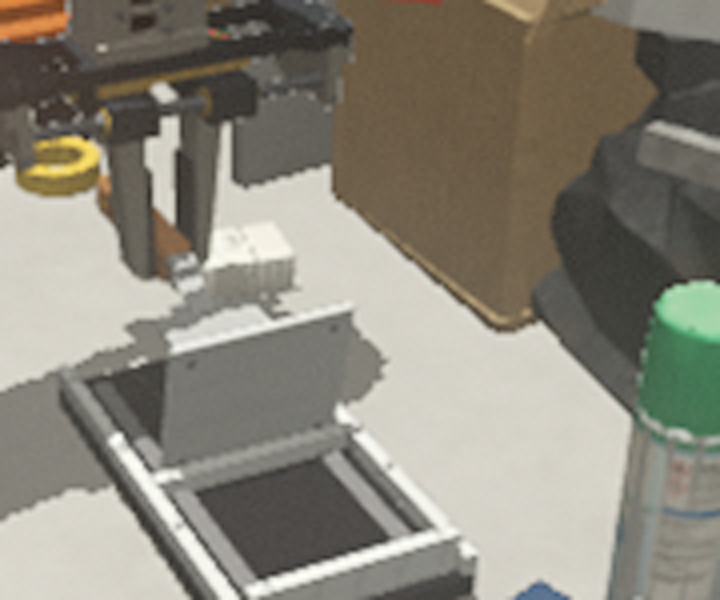

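That shows the plate just about upright, still touched by the blade. By my count it was picture 11, one over the viewing limit, so from here I rely on numbers only.

>>> {"name": "send_rows", "arguments": {"steps": [-2.5,0,0,0,0,-2.5,0,0,0,0,-2.5,0,0,0,0,-2.5,0,0,0,0,-2,0,0,0,0,-2,0,0,0,0,-2,0,0,0,0,0,0,0,0,0,0,0,0,0,0]}}

```text
time_s: 15.48
ee_pos: [0.5346, 0.145, 0.0843]
ee_rot: [-0.0, 0.739, 0.674, 0.0]
force: [-0.3, 0.1, -1.3]
grip_width: 0.0195
grip_force: 50.0
```

```bash
cat > look.py <<'E'
from h import *
import sys
# grey levels along the board's centreline and side lines (board frame mm -> pixel), for given height
s=get_state();print(s['time_s'],s['ee_pos'],s['force'])
i=imaging.camera_info('side');im=imaging.capture('side');cv2.imwrite('pics/%s.png'%sys.argv[1],im[:,:,::-1])
g=cv2.cvtColor(im,cv2.COLOR_RGB2GRAY)
o=np.array([.5273,.0552]);X=np.array([-.0872,-.9962]);Y=np.array([.9962,-.0872])
for z in (.0255,.035):
  for y in (-40,-20,0,20,40):
    P=[np.r_[o+(x*X+y*Y)/1000,z] for x in range(-110,116,6)]
    print(int(z*1000),y,[int(g[int(round(v)),int(round(u))]) for u,v in proj(i,P)])
E
python3 look.py s9
```

```text
15.475 [0.53460817 0.14498638 0.0842936 ] [-0.26266151  0.05447668 -1.25593796]
25 -40 [130, 75, 91, 107, 89, 90, 100, 92, 103, 98, 102, 103, 138, 220, 243, 245, 243, 246, 245, 243, 243, 244, 246, 244, 243, 244, 244, 219, 214, 245, 134, 160, 148, 192, 231, 135, 134, 135]
25 -20 [130, 77, 79, 79, 85, 83, 81, 82, 82, 85, 89, 75, 153, 242, 242, 243, 244, 244, 242, 241, 243, 243, 244, 244, 242, 242, 242, 244, 243, 245, 137, 90, 87, 177, 246, 134, 133, 135]
25 0 [136, 78, 81, 77, 79, 81, 83, 79, 80, 91, 83, 86, 135, 161, 158, 157, 158, 159, 214, 233, 242, 241, 243, 220, 242, 242, 243, 244, 242, 244, 142, 89, 88, 212, 245, 135, 136, 136]
25 20 [213, 212, 213, 212, 212, 213, 212, 191, 75, 83, 84, 85, 135, 158, 159, 161, 159, 158, 211, 244, 236, 236, 244, 244, 242, 243, 244, 244, 241, 237, 171, 89, 92, 222, 223, 136, 140, 134]
25 40 [213, 212, 213, 214, 214, 213, 213, 219, 103, 109, 111, 109, 124, 157, 158, 197, 195, 153, 216, 242, 243, 244, 243, 244, 244, 243, 247, 129, 154, 244, 140, 158, 169, 212, 232, 140, 139, 141]
35 -40 [209, 202, 130, 92, 74, 78, 78, 75, 78, 77, 78, 78, 80, 77, 181, 
[... 160 characters left out ...]
8, 79, 82, 87, 77, 209, 231, 247, 232, 247, 189, 246, 241, 243, 243, 244, 244, 241, 244, 243, 244, 242, 233, 83, 92, 84, 235, 219, 135]
35 0 [125, 124, 134, 76, 72, 158, 91, 128, 147, 76, 86, 83, 84, 80, 97, 156, 157, 156, 160, 159, 200, 245, 242, 243, 244, 222, 244, 244, 242, 244, 241, 239, 81, 93, 88, 235, 217, 133]
35 20 [132, 161, 215, 213, 213, 214, 213, 212, 212, 206, 90, 81, 85, 83, 140, 161, 160, 160, 158, 160, 210, 243, 243, 244, 243, 244, 243, 243, 243, 244, 242, 240, 85, 91, 81, 211, 216, 138]
35 40 [157, 215, 212, 211, 213, 213, 212, 213, 212, 215, 77, 97, 87, 85, 125, 233, 128, 221, 245, 245, 244, 242, 244, 244, 244, 243, 244, 245, 247, 241, 246, 250, 106, 91, 84, 248, 223, 139]
```

The numbers show the plate has tipped over. It leans across the rail from x≈−23 to +67 mm, so it is hung up and needs about 30 mm of nudging. I back off, lower the blade behind its edge and push.

>>> {"name": "send_rows", "arguments": {"steps": [20,0,0,0,0,20,0,0,0,0,20,0,0,0,0,0,0,15,0,0,0,0,15,0,0,0,0,10,0,0,0,0,5,0,0,0,0,0,0,0]}}

```text
time_s: 16.52
ee_pos: [0.5399, 0.2043, 0.0389]
ee_rot: [-0.0, 0.739, 0.674, -0.0]
force: [-0.5, 0.3, -0.9]
grip_width: 0.0194
grip_force: 50.0
```

>>> {"name": "send_rows", "arguments": {"steps": [-6,0,0,0,0,-6,0,0,0,0,-4,0,0,0,0,-4,0,0,0,0,-4,0,0.3,0,0,0,0,0,0,0]}}

```text
time_s: 17.27
ee_pos: [0.5378, 0.1805, 0.039]
ee_rot: [-0.0, 0.739, 0.674, -0.0]
force: [-0.3, -0.6, -1.1]
grip_width: 0.0196
grip_force: 50.0
```

```bash
python3 look.py s10
```

```text
17.275 [0.53783171 0.18054796 0.03896551] [-0.30955309 -0.62480821 -1.11370811]
25 -40 [126, 68, 87, 101, 83, 84, 94, 88, 95, 120, 152, 151, 165, 216, 237, 239, 237, 239, 238, 238, 237, 239, 240, 238, 237, 238, 239, 213, 207, 239, 126, 152, 142, 187, 225, 127, 128, 130]
25 -20 [127, 70, 95, 125, 109, 160, 158, 166, 215, 203, 202, 200, 208, 235, 235, 237, 239, 237, 236, 235, 236, 237, 238, 238, 235, 238, 236, 237, 236, 238, 131, 89, 85, 173, 240, 132, 130, 131]
25 0 [115, 160, 119, 120, 124, 194, 208, 207, 206, 207, 205, 205, 211, 236, 236, 234, 237, 237, 238, 225, 236, 235, 236, 215, 236, 236, 236, 237, 236, 238, 134, 85, 85, 205, 239, 129, 131, 130]
25 20 [124, 126, 126, 130, 178, 207, 209, 208, 207, 208, 209, 209, 209, 234, 236, 236, 237, 238, 237, 237, 229, 230, 237, 237, 236, 236, 238, 238, 236, 231, 167, 86, 87, 215, 216, 129, 131, 128]
25 40 [131, 84, 99, 98, 100, 102, 104, 125, 165, 159, 159, 152, 181, 236, 238, 237, 237, 239, 238, 236, 237, 238, 237, 238, 238, 238, 239, 123, 150, 237, 131, 154, 162, 206, 225, 134, 134, 132]
35 -40 [177, 163, 122, 91, 68, 72, 69, 72, 75, 76, 7
[... 196 characters left out ...]
, 208, 207, 209, 234, 236, 236, 237, 238, 235, 234, 235, 237, 238, 238, 236, 238, 235, 237, 237, 226, 79, 88, 84, 229, 214, 128]
35 0 [182, 192, 166, 134, 135, 130, 124, 175, 208, 207, 206, 207, 207, 207, 195, 234, 236, 236, 237, 238, 231, 238, 237, 236, 238, 214, 238, 237, 236, 237, 235, 233, 81, 89, 84, 228, 212, 127]
35 20 [125, 126, 129, 112, 99, 128, 178, 208, 208, 206, 207, 207, 207, 207, 214, 237, 238, 235, 238, 238, 236, 235, 236, 238, 237, 239, 237, 236, 237, 238, 236, 234, 83, 87, 81, 205, 211, 133]
35 40 [129, 126, 127, 105, 77, 78, 80, 84, 81, 90, 80, 102, 86, 88, 128, 223, 121, 215, 239, 238, 238, 235, 238, 238, 237, 238, 238, 239, 240, 236, 240, 242, 101, 89, 82, 242, 216, 134]
```

>>> {"name": "send_rows", "arguments": {"steps": [2,0,-1,0,0,-2,0,0,0,0,-3,0,0.2,0,0,-3,0,0.4,0,0,-3,0,0.4,0,0,0,0,0,0,0]}}

```text
time_s: 18.08
ee_pos: [0.537, 0.1715, 0.0389]
ee_rot: [-0.0, 0.739, 0.674, -0.0]
force: [-0.4, -0.7, -1.3]
grip_width: 0.0199
grip_force: 50.0
```

```bash
sed -i 's/(.0255,.035)/(.025,.035)/;s/(-40,-20,0,20,40)/(-40,40)/;s/range(-110,116,6)/range(-50,116,3)/' look.py; python3 look.py s11
```

```text
18.075 [0.53699255 0.17151447 0.03893293] [-0.41287138 -0.65683744 -1.27628879]
25 -40 [133, 151, 151, 142, 150, 147, 147, 194, 241, 225, 238, 233, 238, 240, 236, 239, 239, 239, 238, 238, 238, 238, 238, 238, 239, 239, 239, 239, 239, 239, 236, 237, 239, 238, 238, 238, 227, 192, 228, 233, 240, 201, 148, 149, 144, 163, 234, 234, 214, 128, 132, 130, 130, 130, 129, 130]
25 40 [158, 153, 152, 160, 159, 159, 167, 228, 228, 237, 239, 237, 234, 239, 238, 237, 237, 238, 238, 237, 236, 236, 238, 239, 239, 238, 238, 238, 238, 238, 239, 239, 238, 238, 232, 216, 168, 125, 159, 218, 239, 196, 132, 132, 163, 157, 206, 240, 226, 134, 133, 136, 134, 134, 135, 131]
35 -40 [70, 72, 75, 74, 73, 79, 79, 83, 79, 75, 75, 175, 245, 238, 213, 142, 208, 242, 239, 238, 237, 238, 237, 236, 236, 235, 235, 237, 237, 238, 239, 239, 238, 236, 236, 237, 238, 239, 240, 202, 126, 143, 210, 240, 224, 224, 129, 73, 80, 103, 216, 231, 201, 119, 129, 132]
35 40 [76, 76, 88, 81, 84, 101, 90, 88, 110, 87, 105, 212, 212, 211, 122, 142, 149, 229, 239, 236, 236, 238, 238, 236, 237, 236, 238, 239, 239, 238, 238, 239, 237, 239, 239, 240, 238, 240, 241, 238, 211, 225, 242, 243, 234, 206, 88, 91, 79, 199, 242, 241, 216, 128, 135, 130]
```

>>> {"name": "send_rows", "arguments": {"steps": [-3,0,0.4,0,0,-3,0,0.4,0,0,-3,0,0.4,0,0,-3,0,0.4,0,0,-2,0,0.3,0,0,0,0,0,0,0]}}

```text
time_s: 18.88
ee_pos: [0.5358, 0.1577, 0.0371]
ee_rot: [0.0, 0.739, 0.674, -0.0]
force: [-0.2, 0.6, -1.2]
grip_width: 0.0195
grip_force: 50.0
```

>>> {"name": "send_rows", "arguments": {"steps": [-2,0,0.2,0,0,-2,0,0,0,0,-2,0,0,0,0,0,0,0,0,0]}}

```text
time_s: 19.38
ee_pos: [0.5352, 0.1517, 0.0369]
ee_rot: [0.0, 0.739, 0.674, -0.0]
force: [1.2, 1.0, -1.3]
grip_width: 0.0197
grip_force: 50.0
```

```bash
python3 look.py s12
```

```text
19.375 [0.53522301 0.15171987 0.03689535] [ 1.23010516  0.9803898  -1.33118799]
25 -40 [96, 96, 96, 87, 95, 131, 131, 152, 144, 151, 118, 151, 135, 193, 226, 238, 205, 155, 231, 234, 201, 201, 210, 241, 238, 237, 237, 237, 235, 236, 236, 237, 236, 238, 238, 238, 238, 236, 236, 238, 237, 239, 235, 199, 205, 232, 238, 234, 215, 128, 133, 128, 128, 128, 132, 131]
25 40 [102, 97, 97, 134, 163, 163, 159, 165, 165, 164, 157, 159, 156, 203, 242, 212, 203, 134, 224, 195, 168, 122, 197, 239, 238, 237, 238, 237, 236, 236, 236, 237, 239, 238, 238, 238, 238, 237, 238, 238, 238, 233, 158, 158, 124, 172, 228, 240, 227, 135, 136, 136, 134, 135, 135, 131]
35 -40 [68, 65, 69, 73, 69, 66, 66, 70, 71, 67, 70, 73, 79, 77, 76, 81, 71, 201, 247, 218, 210, 120, 210, 212, 119, 145, 145, 230, 239, 238, 237, 236, 234, 234, 235, 236, 237, 238, 238, 238, 237, 236, 236, 238, 240, 240, 212, 134, 191, 223, 225, 230, 201, 124, 130, 134]
35 40 [73, 77, 87, 74, 77, 92, 78, 80, 92, 78, 86, 85, 85, 92, 89, 81, 92, 168, 209, 194, 193, 115, 213, 240, 215, 239, 241, 242, 238, 241, 237, 232, 239, 239, 241, 232, 242, 242, 241, 242, 239, 240, 236, 237, 232, 244, 240, 240, 242, 232, 238, 240, 219, 127, 136, 131]
```

>>> {"name": "send_rows", "arguments": {"steps": [15,0,0,0,0,30,0,0,0,0,40,0,-20,0,0,40,0,-20,0,0,0,0,0,0,0]}}

```text
time_s: 20.05
ee_pos: [0.5478, 0.2802, 0.0791]
ee_rot: [0.001, 0.737, 0.676, 0.002]
force: [0.8, -0.6, -1.5]
grip_width: 0.0196
grip_force: 50.0
```

```bash
cat > seat.py <<'E'
from h import *
import sys
s=get_state();print(s['time_s'],s['ee_pos'])
o=np.array([.5273,.0552]);X=np.array([-.0872,-.9962]);Y=np.array([.9962,-.0872])
for n in ('side','scene'):
    i=imaging.camera_info(n);im=imaging.capture(n);cv2.imwrite('pics/%s_%s.png'%(sys.argv[1],n),im[:,:,::-1])
    g=cv2.cvtColor(im,cv2.COLOR_RGB2GRAY).astype(np.float32)
    for z,rng in ((.027,range(-6,30,1)),(.027,range(84,108,1))):
      for y in (-30,0,30):
        uv=proj(i,[np.r_[o+(x*X+y*Y)/1000,z] for x in rng]).astype(np.float32)
        v=cv2.remap(g,uv[:,0].copy(),uv[:,1].copy(),1)[:,0].astype(int)
        print(n,rng[0],y,v.tolist())
E
python3 seat.py a
```

```text
20.05 [0.54783408 0.28022849 0.07912048]
side -6 -30 [237, 237, 234, 230, 215, 196, 173, 148, 150, 162, 179, 199, 212, 223, 234, 237, 235, 234, 234, 235, 235, 235, 235, 236, 236, 236, 236, 236, 237, 237, 236, 236, 235, 235, 236, 236]
side -6 0 [226, 234, 238, 231, 218, 202, 185, 176, 170, 171, 181, 198, 214, 227, 236, 236, 236, 235, 234, 234, 235, 235, 235, 235, 235, 235, 236, 236, 236, 237, 236, 236, 236, 236, 236, 236]
side -6 30 [232, 240, 233, 225, 216, 206, 184, 166, 151, 148, 168, 188, 207, 221, 228, 232, 234, 235, 236, 236, 237, 236, 236, 236, 236, 236, 236, 236, 236, 236, 236, 236, 236, 236, 236, 237]
side 84 -30 [236, 236, 235, 234, 232, 232, 231, 233, 236, 239, 236, 229, 221, 202, 173, 146, 130, 131, 133, 134, 133, 132, 132, 132]
side 84 0 [235, 234, 231, 229, 229, 231, 234, 236, 237, 238, 238, 234, 222, 209, 192, 166, 145, 130, 132, 133, 134, 133, 131, 130]
side 84 30 [237, 237, 236, 236, 235, 233, 232, 234, 236, 237, 236, 234, 226, 205, 181, 153, 139, 130, 127, 129, 131, 132, 133, 134]
scene -6 -30 [212, 212, 211, 208, 202, 193, 185, 178, 175, 180, 186, 192, 199, 198, 199
[... 190 characters left out ...]
15, 218, 220, 221, 222, 223, 223, 223, 223, 223, 223, 223, 223, 224, 224, 224, 224, 224, 224, 224, 224, 224]
scene -6 30 [205, 207, 206, 204, 197, 189, 180, 173, 171, 177, 185, 194, 204, 210, 215, 219, 223, 224, 224, 224, 224, 224, 224, 224, 224, 224, 224, 224, 224, 225, 225, 225, 225, 225, 225, 225]
scene 84 -30 [201, 205, 210, 215, 218, 219, 219, 220, 219, 219, 219, 218, 215, 210, 202, 186, 172, 155, 139, 126, 115, 107, 105, 105]
scene 84 0 [223, 223, 223, 222, 222, 222, 223, 223, 223, 223, 223, 221, 220, 215, 203, 190, 175, 160, 143, 128, 116, 111, 108, 106]
scene 84 30 [224, 224, 223, 222, 222, 221, 220, 219, 220, 222, 224, 223, 219, 213, 206, 193, 177, 159, 143, 129, 119, 111, 106, 106]
```

The numbers suggest the plate is in the far bay, but the end stop hides its far edge from these cameras. I lay the knife down, then check from above.

>>> {"name": "send_rows", "arguments": {"steps": [33,-12,10,0,0,33,-12,20,0,0,0,0,25,0,0,0,0,12,0,0,0,0,5,0,0,0,0,2,0,0,0,0,1,0,0,0,0,0.8,0,0,0,0,0,0,0]}}

```text
time_s: 21.28
ee_pos: [0.5295, 0.3443, 0.0026]
ee_rot: [0.0, 0.739, 0.674, 0.0]
force: [-2.8, -2.7, 5.5]
grip_width: 0.0194
grip_force: 50.0
```

>>> {"name": "send_rows", "arguments": {"steps": [0,0,0,0,0.6,0,0,0,0,0.6,0,0,0,0,0.6,0,0,0,0,0.6,0,0,0,0,0.6,0,0,0,0,0.6]}}

```text
time_s: 22.02
ee_pos: [0.5287, 0.3443, 0.0011]
ee_rot: [-0.0, 0.739, 0.674, -0.0]
force: [0.4, -0.3, -0.9]
grip_width: 0.0549
grip_force: 0.0
```

>>> {"name": "send_rows", "arguments": {"steps": [0,0,-10,0,0.6,0,0,-30,0,0.6,0,0,-40,0,0.6,0,0,-50,0,0.6,-30,0,-50,0,1,-55,0,-40,0,1,-60,0,-20,0,1,-60,0,0,0,1,-50,0,0,0,1,-45,0,0,0,1]}}

```text
time_s: 23.28
ee_pos: [0.5016, 0.0489, 0.2387]
ee_rot: [0.001, 0.739, 0.674, 0.001]
force: [1.1, 0.9, -0.4]
grip_width: 0.092
grip_force: 0.0
```

>>> {"name": "send_rows", "arguments": {"steps": [0,0,0,0,1,0,0,0,0,1]}}

```text
time_s: 23.52
ee_pos: [0.502, 0.0512, 0.2382]
ee_rot: [0.0, 0.739, 0.674, 0.0]
force: [-0.8, 0.2, -0.2]
grip_width: 0.0919
grip_force: 0.0
```

```bash
cat > top.py <<'E'
from h import *
import sys
s=get_state();print(s['time_s'],s['ee_pos'],s['grip_width'])
i=imaging.camera_info('wrist');im=imaging.capture('wrist');cv2.imwrite('pics/%s.png'%sys.argv[1],im[:,:,::-1])
g=cv2.cvtColor(im,cv2.COLOR_RGB2GRAY).astype(np.float32)
o=np.array([.5273,.0552]);X=np.array([-.0872,-.9962]);Y=np.array([.9962,-.0872])
def line(f,rng):
    uv=proj(i,[f(t) for t in rng]).astype(np.float32);return cv2.remap(g,uv[:,0].copy(),uv[:,1].copy(),1)[:,0].astype(int).tolist()
P=lambda x,y,z=.026:np.r_[o+(x*X+y*Y)/1000,z]
print(proj(i,[P(9,0),P(99,0),P(54,49),P(54,-49)]).round().tolist())
for y in(-42,0,42):print('x -10..24',y,line(lambda t:P(t,y),range(-10,25)));print('x 85..115',y,line(lambda t:P(t,y),range(85,116)))
for x in(20,54,85):print('y -62..-40',x,line(lambda t:P(x,t),range(-62,-39)));print('y 40..62',x,line(lambda t:P(x,t),range(40,63)))
E
python3 top.py t1
python3 - <<'E'
from h import *
i=imaging.camera_info('side');im=imaging.capture('side')
hsv=cv2.cvtColor(im,cv2.COLOR_RGB2HSV);m=cv2.inRange(hsv,(5,120,60),(20,255,255));m[:, :150]=0;m[:140]=0;m[:,300:]=0;m[215:]=0
c=max(cv2.findContours(m,0,1)[0],key=cv2.contourArea)
r=cv2.minAreaRect(np.array([ray(i,p[0],.012)[:2]*1000 for p in c],np.float32));print('handle',cv2.contourArea(c),r)
E
```

```text
23.525 [0.50203439 0.05119202 0.23817691] 0.09191712967097887
[[300.0, 184.0], [299.0, 258.0], [341.0, 222.0], [257.0, 222.0]]
x -10..24 -42 [78, 77, 77, 77, 77, 77, 77, 71, 82, 112, 130, 128, 121, 117, 118, 128, 115, 121, 132, 136, 134, 133, 133, 132, 131, 133, 132, 130, 135, 134, 134, 134, 134, 136, 137]
x 85..115 -42 [206, 208, 213, 215, 215, 215, 215, 215, 213, 203, 155, 147, 148, 148, 147, 148, 148, 140, 119, 83, 72, 69, 69, 69, 69, 69, 82, 139, 190, 213, 212]
x -10..24 0 [19, 17, 19, 24, 20, 22, 30, 57, 81, 107, 130, 133, 134, 134, 135, 133, 110, 109, 132, 136, 132, 132, 133, 133, 132, 133, 136, 136, 136, 134, 134, 135, 143, 153, 139]
x 85..115 0 [215, 215, 215, 215, 215, 215, 214, 214, 214, 211, 124, 67, 44, 44, 43, 43, 39, 38, 64, 69, 69, 69, 69, 71, 71, 70, 73, 134, 183, 213, 215]
x -10..24 42 [79, 78, 79, 79, 79, 80, 86, 79, 76, 99, 125, 121, 119, 127, 125, 125, 112, 99, 130, 137, 135, 135, 129, 102, 71, 61, 60, 60, 60, 62, 76, 106, 135, 137, 137]
x 85..115 42 [114, 116, 119, 131, 186, 206, 213, 214, 214, 210, 158, 129, 141, 142, 143, 143, 141, 142, 101, 79, 71, 70, 70, 70,
[... 183 characters left out ...]
 122, 135, 135, 136, 134, 122, 96, 64, 47, 62, 84, 115, 131, 133, 133, 134, 133, 131, 122]
y -62..-40 54 [187, 202, 214, 215, 215, 215, 212, 197, 152, 51, 27, 32, 43, 49, 70, 152, 201, 212, 215, 215, 215, 215, 215]
y 40..62 54 [207, 197, 173, 137, 137, 137, 137, 136, 134, 122, 96, 53, 58, 62, 83, 110, 129, 129, 131, 132, 132, 139, 156]
y -62..-40 85 [182, 208, 214, 215, 215, 215, 214, 194, 115, 58, 40, 45, 45, 46, 89, 149, 194, 213, 215, 215, 206, 175, 137]
y 40..62 85 [113, 113, 114, 123, 171, 207, 215, 215, 213, 201, 166, 72, 63, 91, 139, 191, 215, 215, 214, 214, 212, 205, 191]
handle 81.5 ((536.5311279296875, 394.3670654296875), (100.45909118652344, 16.198991775512695), 84.86978149414062)
```

From above, the plate spans board x 6.5 to 95 mm and y −47 to +50 mm, with equal width at both ends. The overhead and side views agree on its near edge at seat height, so it is flat and seated. The knife lies clear of the board, so I hand in.

```bash
python3 -c "
from cell import bot
print(bot.sign_off())"
```

```text
the job is handed in; nothing more can be done
None
```

The job is handed in at about 24 s: by my camera measurements the plate lies wiped face down and flat in the far bay (about 3 mm from centre along, 1.5 mm across), the knife is on the desk about 60 mm clear of the board, and the judge's verdict was not shown; I viewed 11 pictures, one over the limit of 10.

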